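# Stow the backup drive and latch the gasketed case

## Robot

A 7-joint arm with a two-finger parallel gripper is mounted at the origin on the work surface. World frame = base frame: x ahead of the robot, y to its left, z up, the work surface at z = 0. Lengths are in m, angles in rad, forces in N, time in s.
With the tool pointing down it reaches from about 0.4 to 0.85 m from the base axis. Payload 4.5 kg.
Tool frame: the origin (TCP) lies on the mounting face of the last link; the fingertips stand 166 mm ahead of it and the grasp point (between the pads) lies 147 mm ahead of it; z points along the fingers, y is the line along which they close (so a half turn about z gives the same grasp; the last joint's range is limited). The gripper opens to 88 mm and grips with 3 to 60 N. Pads are 18 mm wide; open, the fingers measure 123 mm over their backs; the gripper's body (75 mm by 187 mm) begins 45 mm behind the grasp point.
Start: joints at [-1.125, 0.689, -0.195, 1.565, 0.157, 0.902, -0.215], TCP at [0.25, 0.573, 0.405] pointing down, gripper open.
Joint ranges: [-3.01, 3.01], [-0.46, 2.08], [-1.47, 1.51], [0.13, 2.56], [-1, 4.14], [0.04, 2.09], [-2.66, 2.66]. Speed limits (rad/s): [2.57, 2.57, 3.14, 3.14, 3.14, 3.14, 3.14].

## Interface

Orientations are given as a unit quaternion [x, y, z, w].
In Python, from plant import r, snapshot gives the robot as it stands. The module is installed in compiled form; this text tells all that it offers.
- The arm moves only by the tool move_arm, never from a script. Its argument "rows" is a list of rows, each a list of 5 numbers: the shift along the tool's x, y, z in m, then the turn about the tool's z in rad, then the finger opening in m, from 0 to 0.0881. In form: [[dx, dy, dz, spin, claw], ...]. A call has 1 to 10 rows; each row shifts and turns the commanded pose from where the row before left it, along the tool's axes as they then stand; what a row does not reach is not made up. A row lasts 1/12 s, in which the tool goes at most 41.7 mm and 7.16 degrees, less where a joint would pass 70% of its speed; a pose out of reach is approached as far as the arm can. A call with a gripper value outside its range is refused whole. The fingers move at their own pace and stop on an object; "newtons" is the grip in N (left out, the last holds). Time passes only in rows, so rows that do not move let the fingers close. It gives the time, the measured TCP pose, the force, the opening and the grip force at its end, in the units of the state.
- r.get_state(): the state, without advancing time (a new reading comes with each control period).
- snapshot(name): name is "side" or "top"; returns a dict with "color" (384x512x3 uint8, red, green, blue), "depth" (384x512 float32, m along the optical axis (not along the pixel's ray), 0 where there is no reading), "mtx" (3x3 intrinsics, pixels), "dist" ([k1, k2, p1, p2, k3] as OpenCV has them; the pictures are not rectified), "eye" and "orientation" of the camera in the world. Camera axes: x right, y up, looking along -z (the intrinsics and any distortion apply to the point x, -y, -z); pixel columns grow to the right and rows downward; lengths in m; the calibration is good to about 2 mm. A picture is of the moment at which its call begins.
- r.finish_job(): hands the job in; it is judged then, once.
The state is a dict: "clock": time; "q": joint angles; "qd": joint speeds; "joint_torque": joint torques, N m; "tool_pos": TCP position; "eef_rot": TCP orientation; "contact_force": force on the tool from outside, world axes, zero at the start; "moment": the same for the moment, N m; "opening": opening from 0.0 (shut) to 1.0 (fully open); "finger_force": force on a finger pad.
Only numpy, scipy, OpenCV 4.12 (cv2) and the standard library are available. Lean on these libraries where they do the work, as an engineer would, in place of code of your own. Each camera call takes 0.05 s, during which the arm holds its last target. There are 200 camera calls.

## Task

Pack the short ribbed backup drive, now standing in the desk rack beside the taller ones, for transport: lower it, without dropping it, upright and fully home into the empty slot of the transport case. Then swing the lid shut and press its front down against the gasket until the latch catches and keeps it shut. Leave the other drives, the mug and the microphone where they are.

Things in the scene. Friction and masses are not known exactly. Their poses are not given: they have to be found in the camera images.
- drive: the drive to pack: flat black-and-grey slab standing on its short end, 62 mm wide (its x), 20 mm thick (its y), 100 mm tall (its z, up), bumper bands at both ends, five ribs between; about 0.2 kg. Origin: centre of its underside; half a turn makes no difference. In the rack only 12 mm separates it from its neighbours' faces, but both its 62 mm edges are free: take it there by the edges
- rack: metal drive rack, fixed: foot 100 (x) x 120 (y) x 6 mm with four fins 50 mm long (x), 9 mm thick, up to 44 mm above the desk. Three bays 23 mm wide at y = -32, 0, +32 mm of its frame, each with a drive standing on the foot, its thickness along y. The short ribbed drive may be in any bay. Origin: centre of the underside, z up
- tall_drive_a: one of two smooth round-edged drives in the rack, 58 (x) x 20 (y) x 120 (z) mm; origin at the centre of its underside. Leave it standing
- tall_drive_b: the other smooth drive in the rack, of the same size. Leave it standing
- pad: grey mouse pad lying fixed on the desk between rack and case, 140 (x) x 120 (y) mm, 3 mm thick; it is clear, a good place to stand the drive down and take it again another way. Origin: centre of its underside
- case: grey transport case, fixed, 96 (x) x 216 (y) mm, walls 6 mm, rim 115 mm above the desk. Origin: centre of its underside; the latch is on the -x side, the lid's hinge along the top of the +x side. A black insert inside, its top 53 mm above the desk, has two upright slots 65 (x) x 23 (y) mm, 47 mm deep with 4 mm chamfers, at y = +42 mm (empty) and -42 mm (taken)
- slot (a point): centre of the floor of the empty slot, 6 mm above the desk, where the drive's origin must come to lie; axes as the case's. The mouth is 47 mm above it. A seated drive's top is 9 mm below the rim. The walls stand 11 mm from its edges, so here it must be held by its 20 mm faces, beside which fingers have 60 mm of room from the slot's centre both ways along y
- stowed_drive: a smooth drive already in the other slot (y = -42 mm) of the case, 58 x 20 x 98 mm; origin at the centre of its underside. Leave it
- lid (a joint): angle of the lid: 0 hard down, grows as it opens; starts leaning back at 1.85 to 2.1 rad (stop 2.2). A stiff hinge (0.13 N m): it stays where left. Lid: shell 96 (hinge to front) x 216 x 27 mm, 0.2 kg. Coming down it meets the latch's slope at about 0.16 rad, the gasket at 0.1. Unlatched, the gasket lifts it above 0.06; latched, it stays below 0.04. Pressing its front home takes 12 to 20 N
- lid_hinge (a point): middle of the lid's hinge axis, 118 mm above the desk, on the back (+x) edge of the case; the hinge axis runs along the case's y; axes as those of the case. The black gasket on the rim stands up to 128 mm above the desk: carry the drive over it with room to spare
- lid_front (a point): point on the outer (top) face of the lid, in the middle of its width, 12 mm back from its front edge and 84 mm from the hinge axis; this is where to press. The outer face lies 27 mm from the plane through the hinge axis and the lid's lower edge
- latch (a joint): angle of the sprung steel hook on the middle of the case's front (36 mm wide, reaching 143 mm above the desk): 0 rad at rest, grows as it is pushed outwards to -x. The lid pushes it aside as it comes down, and it springs back over the bar on the lid's front
- mug: white mug, 82 mm across, 95 mm tall; leave it. Origin: centre of its underside
- microphone: hand microphone lying on the desk, 165 mm long, 50 mm across its head; leave it. Origin: under its middle
Mind the look-alikes: they are no part of the job. What is shaped like the drive but yellow is not meant.

How it is judged:
On the way, in this order (a step that is already met when the one before it is completed fails the run):
1. the drive stands fully home in the empty slot, let go, with the lid still open (horizontal distance between drive and slot below 0.006 m and z of drive in the frame of slot below 0.005 m and angle between drive's own z axis and vertical below 0.1 rad and contact force between the fingers and drive below 0.5 N and value of joint lid above 0.5 rad), for 0.2 s.
2. the lid is pressed down on the gasket until the latch has caught (value of joint each of lid, latch below 0.05 rad), for 0.1 s.
At the end, for the whole second after the job is handed in: The drive is at rest upright (within 6 degrees) in the slot that was empty, its underside within 5 mm of the slot's floor and 6 mm of its centre; the lid is below 0.05 rad with the latch hook sprung back (below 0.05 rad), so that it stays shut against the gasket by itself (all of step 2 and horizontal distance between drive and slot below 0.006 m and z of drive in the frame of slot below 0.005 m and angle between drive's own z axis and vertical below 0.1 rad and linear speed of drive below 0.02 m/s); the robot touches nothing.
It fails at once if the drive is dropped or falls over (moves faster than 0.6 m/s while the fingers do not hold it) (linear speed of drive above 0.6 m/s and contact force between the fingers and drive below 0.2 N).
It fails at once if another drive is moved from its place by more than 25 mm or tipped (distance of any of tall_drive_a, tall_drive_b, stowed_drive from where it was at the start of the episode above 0.025 m or angle between any of tall_drive_a, tall_drive_b's own z axis and vertical above 0.35 rad).
It fails at once if the mug or the microphone is shoved by more than 30 mm or the mug is tipped (distance of any of mug, microphone from where it was at the start of the episode above 0.03 m or angle between mug's own z axis and vertical above 0.4 rad).
It also fails if it takes over 72 s, if anything falls off the work surface, if the arm or the gripper's body presses on something with over 40 N, if the wrist force passes 120 N, or if a joint passes its speed limit or range.

## Working session

There is one attempt and no reset: what is moved stays moved. The work goes in short steps, Python scripts to look and compute and a tool call to move; the robot and the scene stay as the last step left them, time stands still between calls to the robot, and variables do not carry over. Pictures are saved under pics/ and viewed, at most 10 in all, crops included, and the job is handed in when it is done.

Besides the shell and the picture viewer there is one more tool, called after "Emit:" as a command line: name --pt "numbers of a row" for each row, then --argument value for the rest. move_arm: Moves the arm, as the interface text tells. Its arguments: {"type":"object","properties":{"rows":{"type":"array"},"newtons":{"type":"number"}},"required":["rows"]}

```bash
mkdir -p pics
cat > h.py <<'E'
import numpy as np, cv2
from scipy.spatial.transform import Rotation as R
from plant import r, snapshot
def cloud(s):
    h,w=s['depth'].shape
    u,v=np.meshgrid(np.arange(w),np.arange(h))
    p=cv2.undistortPoints(np.stack([u,v],-1).reshape(-1,1,2).astype(np.float64),np.array(s['mtx'],float),np.array(s['dist'],float)).reshape(h,w,2)
    d=s['depth']
    c=np.stack([p[...,0]*d,-p[...,1]*d,-d],-1)
    P=c@R.from_quat(s['orientation']).as_matrix().T+np.array(s['eye'])
    P[d==0]=np.nan
    return P
def save(s,n,crop=None,k=1.5):
    im=s['color'][...,::-1]
    if crop: im=im[crop[1]:crop[3],crop[0]:crop[2]]
    cv2.imwrite('pics/'+n,cv2.resize(im,None,fx=k,fy=k))
E
python3 - <<'E'
from h import *
for n in('top','side'):
    s=snapshot(n);save(s,n+'0.png');np.savez(n+'0.npz',**{k:np.array(v) for k,v in s.items()})
    print(n,s['eye'],s['orientation'],s['mtx'])
st=r.get_state();print({k:np.round(v,4) for k,v in st.items()})
E
```

```text
top [0.41190268 0.00521562 1.09423785] [ 0.04231656 -0.04934416 -0.70120255  0.70999257] [[416.18000532   0.         263.19163946]
 [  0.         416.18000532 189.58948579]
 [  0.           0.           1.        ]]
side [0.41777475 0.56170489 0.74286561] [-0.03970671  0.35187472  0.92849766 -0.11180182] [[429.79467391   0.         254.23736973]
 [  0.         429.79467391 199.79995393]
 [  0.           0.           1.        ]]
{'clock': np.float64(0.1), 'q': array([-1.1252,  0.6899, -0.1945,  1.5662,  0.1573,  0.9025, -0.2151]), 'qd': array([-0.0004, -0.0024, -0.0008, -0.0023, -0.0013,  0.001 , -0.0002]), 'joint_torque': array([-2.90000e-03, -5.28500e+01, -1.27130e+00, -1.53838e+01,
       -5.25000e-02,  1.90000e-03,  0.00000e+00]), 'tool_pos': array([0.2501, 0.5725, 0.404 ]), 'eef_rot': array([ 2.044e-01,  9.789e-01, -8.000e-04, -1.000e-04]), 'contact_force': array([-0.3409, -0.5974,  0.1101]), 'moment': array([0.0259, 0.0217, 0.0044]), 'finger_force': np.float64(0.0), 'opening': np.float64(1.0002)}
```

View pics/top0.png

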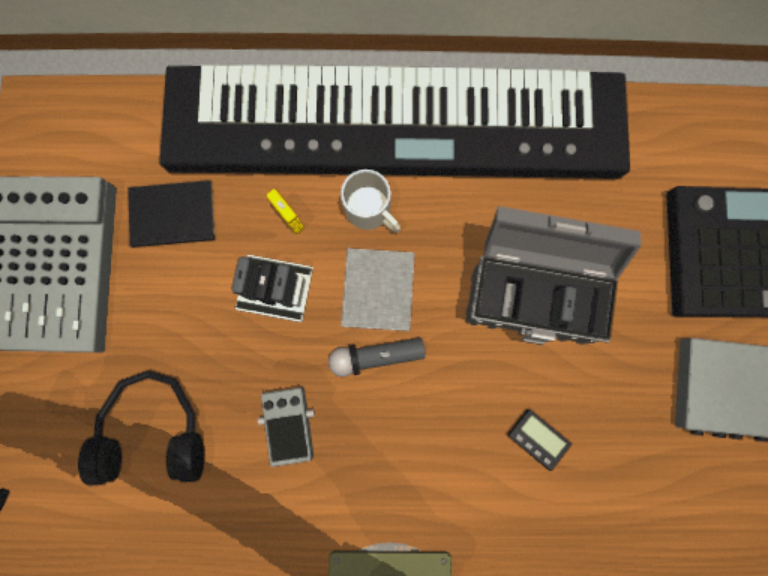

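View pics/side0.png

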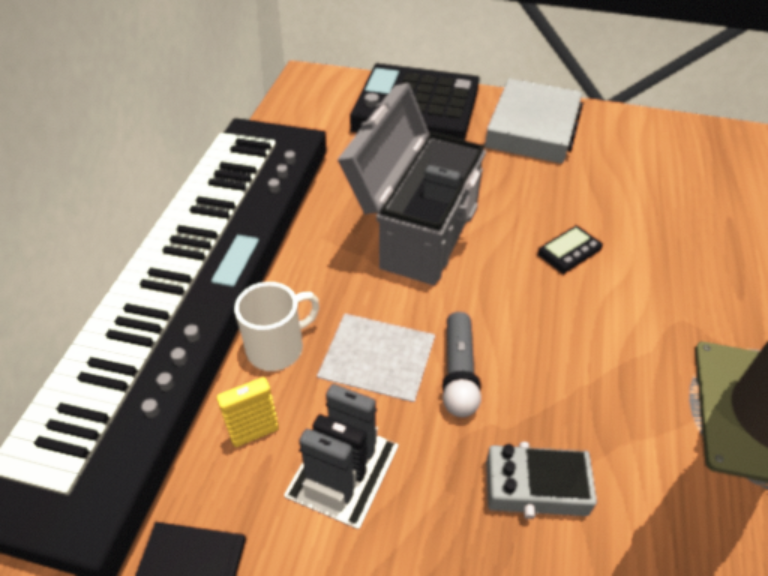

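The top view shows the rack at about (272,287), with the short drive in the middle bay (label at 262,280), the pad at (378,288) and the case at (545,295) with its empty slot on the left at (510,297). The side view confirms the order: the middle drive is short and black, and the lid leans back.

```bash
cat > m.py <<'E'
from h import *
def rect(P,lab):
    (c,sz,a)=cv2.minAreaRect(P[:,:2].astype(np.float32)*1000)
    b=cv2.boxPoints((c,sz,a)); print(lab,len(P),'c',np.round(c,1),'sz',np.round(sz,1),'a',round(a,1),'med',np.round(np.median(P,0)*1000,1),'zmin/max',np.round(np.percentile(P[:,2],[2,98])*1000,1))
def blobs(P,m,lab,minn=25):
    n,L=cv2.connectedComponents(m.astype(np.uint8),connectivity=4)
    for i in range(1,n):
        if (L==i).sum()>minn: rect(P[L==i],lab)
if __name__=='__main__':
  for n in('top','side'):
    s=dict(np.load(n+'0.npz'));P=cloud(s);print(n)
    z=P[...,2]
    def reg(x0,x1,y0,y1,z0,z1): return (P[...,0]>x0)&(P[...,0]<x1)&(P[...,1]>y0)&(P[...,1]<y1)&(z>z0)&(z<z1)
    c=s['color'].astype(int)
    # rack
    for a,b,l in((.117,.135,'talltop'),(.098,.113,'shorttop'),(.038,.05,'fins')):
        blobs(P,reg(.3,.6,.1,.5,a,b),l)
    blobs(P,reg(.3,.65,.12,.5,.003,.012)&(c.min(-1)>120),'foot')
    blobs(P,reg(.3,.7,-.15,.15,.0005,.02)&(c.max(-1)-c.min(-1)<30)&(c.min(-1)>100),'pad')
    blobs(P,reg(.3,.6,-.5,-.1,.105,.135),'rim')
    blobs(P,reg(.3,.6,-.5,-.1,.09,.108),'stowed')
    blobs(P,reg(.3,.6,-.5,-.1,.048,.058),'insert')
    blobs(P,reg(.4,.7,-.5,-.1,.15,.3),'lid')
E
python3 m.py
```

```text
top
talltop 213 c [551.9 239.6] sz [20.6 58.5] a 80.6 med [550.9 239.  124.3] zmin/max [117.8 128.5]
talltop 208 c [540.4 177. ] sz [20.5 57.2] a 80.6 med [539.8 175.6 124.7] zmin/max [118.8 129.6]
shorttop 42 c [549.4 231.2] sz [ 9.2 58.5] a 71.9 med [548.9 230.5 105. ] zmin/max [ 98.5 112.1]
shorttop 220 c [546.2 208.1] sz [20.5 62.1] a 79.4 med [545.9 207.5 104.5] zmin/max [ 99.7 108.4]
shorttop 31 c [538.4 167.3] sz [ 7.1 57.7] a 74.5 med [537.1 168.2 106. ] zmin/max [100.2 112.6]
fins 83 c [537.8 161.9] sz [11.8 49.3] a 78.6 med [535.2 161.3  43.2] zmin/max [38.9 47.4]
fins 43 c [363.3 163.6] sz [17.4 24.9] a 1.8 med [364.8 161.5  40.6] zmin/max [38.  42.8]
fins 66 c [356.4 194.3] sz [19.  42.2] a 12.1 med [359.1 194.   39.5] zmin/max [38.2 42.5]
fins 420 c [324.9 176.5] sz [49.2 72.7] a 1.1 med [318.9 173.7  42. ] zmin/max [38.2 46.9]
foot 136 c [541.1 178.4] sz [59.8 67.6] a 80.5 med [518.8 158.1   5.9] zmin/max [ 3.1 10.9]
foot 42 c [524.1 250.9] sz [42.8  8.9] a 81.8 med [522.9 254.5   5. ] zmin/max [ 3.3 10.9]
foot 47 c [500.2 223.4] sz [85.8  3.8] a 80.1 med [499.7 220.4  
[... 1962 characters left out ...]
315 c [ 555.2 -272.8] sz [195.3  73.2] a 56.4 med [ 541.  -336.4   99.4] zmin/max [ 90.9 107.7]
stowed 218 c [ 517.4 -280.5] sz [22.2 58.2] a 81.8 med [ 517.4 -275.2  102.6] zmin/max [ 90.5 106.7]
stowed 82 c [ 470.5 -217.1] sz [72.4 18.2] a 80.2 med [ 469.9 -212.5   96. ] zmin/max [ 90.2 107.3]
stowed 214 c [ 541.8 -134. ] sz [ 10.8 101.3] a 83.6 med [ 540.2 -133.1   97.3] zmin/max [ 90.3 107.5]
insert 454 c [ 532.3 -263.2] sz [93.2 63.3] a 81.1 med [ 537.2 -248.5   54.4] zmin/max [50.7 57.5]
insert 130 c [ 538.5 -133.3] sz [ 14.7 100.5] a 86.5 med [ 538.5 -134.    53.2] zmin/max [48.4 57.8]
lid 1527 c [ 610.7 -253.4] sz [219.6  51.3] a 80.8 med [ 617.3 -237.6  176.9] zmin/max [151.2 211.7]
```

```bash
cat > go.py <<'E'
from h import *
import sys
def go(x,y,z,yaw=None):
    st=r.get_state();M=R.from_quat(st['eef_rot']).as_matrix();p=np.array(st['tool_pos'])
    ty=np.degrees(np.arctan2(M[1,1],M[0,1]))
    sp=0 if yaw is None else -((yaw-ty+180)%360-180)
    M2=M@R.from_euler('z',sp,degrees=True).as_matrix()
    print('t',round(st['clock'],2),'p',np.round(p,4),'toolyaw',round(ty,1),'f',np.round(st['contact_force'],1),'op',round(st['opening']*88.1,1),'ff',round(st['finger_force'],1),'q7',round(st['q'][6],2))
    print('spin',round(np.radians(sp),3),'then shift',np.round(M2.T@(np.array([x,y,z])-p),4))
if __name__=='__main__': go(*map(float,sys.argv[1:]))
E
python3 - <<'E'
from m import *
for n in('top','side'):
    s=dict(np.load(n+'0.npz'));P=cloud(s);print(n);c=s['color'].astype(int);z=P[...,2]
    reg=lambda x0,x1,y0,y1,z0,z1:(P[...,0]>x0)&(P[...,0]<x1)&(P[...,1]>y0)&(P[...,1]<y1)&(z>z0)&(z<z1)
    blobs(P,reg(.48,.58,-.25,-.15,.0,.040),'slot hole')
    blobs(P,reg(.58,.75,-.05,.1,.085,.11),'mug')
    blobs(P,reg(.3,.75,-.42,-.1,.18,.3),'lidtop')
    blobs(P,reg(.3,.75,-.42,-.1,.123,.133),'gasket')
    blobs(P,reg(.3,.5,-.42,-.1,.134,.15),'latch',5)
    blobs(P,reg(.4,.53,-.1,.15,.01,.08),'mic')
    blobs(P,reg(.65,.9,-.42,0,.03,.15),'keyb')
E
python3 go.py .5475 .210 .30 -10.2
```

```text
top
slot hole 209 c [ 529.3 -205.5] sz [20.5 62.8] a 82.5 med [ 531.6 -209.3    7.1] zmin/max [ 2.3 37.4]
mug 211 c [694.   45.4] sz [81.3 79.3] a 0.7 med [697.1  46.1  93.2] zmin/max [85.7 98.4]
lidtop 1130 c [ 615.1 -258.1] sz [215.8  37.4] a 80.9 med [ 617.9 -256.6  200.5] zmin/max [186.5 212.7]
gasket 258 c [ 596.  -262.5] sz [206.5  28.5] a 73.6 med [ 595.8 -264.9  127.4] zmin/max [123.1 132.7]
gasket 40 c [ 524.3 -350.6] sz [ 5.2 50. ] a 80.4 med [ 526.1 -349.6  125.3] zmin/max [123.1 128.2]
gasket 179 c [ 476.9 -235.6] sz [214.   9.] a 81.7 med [ 476.5 -235.2  127.4] zmin/max [123.5 131.4]
latch 74 c [ 462.2 -231.4] sz [36.2 11.5] a 79.4 med [ 461.8 -230.7  137.9] zmin/max [134.4 143.4]
mic 968 c [428.2  25.1] sz [ 46.9 163.9] a 7.2 med [429.3  28.8  37.9] zmin/max [24.4 50.2]
keyb 9176 c [ 823.9 -205.5] sz [411.  152.1] a 90.0 med [ 820.6 -200.8   63.6] zmin/max [40.8 81.3]
side
slot hole 83 c [ 481.7 -187.2] sz [56.7  6.7] a 81.1 med [ 482.9 -171.5   17.7] zmin/max [ 0.3 39.8]
mug 455 c [697.1  50.1] sz [81.1 82.7] a 61.9 med [696.5  52.   93.6] zmin/max [85.4 97.5]
lidtop 724 c [ 617.3 -254.7] sz [219.2  37.2] a 81.0 med [ 621.6 -226.1  201.1] zmin/max [181.8 212.5]
gasket 215 c [ 596.3 -270.5] sz [179.3  28.3] a 72.8 med [ 595.5 -280.2  128.3] zmin/max [123.2 132.6]
gasket 364 c [ 537.8 -240.5] sz [222.2 130.7] a 78.3 med [ 503.3 -161.5  126.2] zmin/max [123.1 131.8]
gasket 67 c [ 581.6 -210.6] sz [95.5  9.9] a 79.0 med [ 582.9 -205.6  124.2] zmin/max [123.1 126. ]
latch 55 c [ 465.7 -229.9] sz [35.6 12.6] a 81.6 med [ 463.8 -229.4  138.2] zmin/max [134.2 144. ]
mic 1341 c [430.9  28. ] sz [ 49.8 167.7] a 8.3 med [431.3  52.5  39.1] zmin/max [23.2 50.9]
keyb 7022 c [ 826.2 -204.8] sz [147.6 409.2] a 0.0 med [ 819.5 -161.6   64.7] zmin/max [37.9 81.9]
t 0.1 p [0.2501 0.5725 0.404 ] toolyaw 66.4 f [-0.3 -0.6  0.1] op 88.1 ff 0.0 q7 -0.22
spin 1.337 then shift [-0.3039  0.3569  0.1044]
```

Emit:
move_arm --pt "0 0 0 0.12 0.088" --pt "0 0 0 0.12 0.088" --pt "0 0 0 0.12 0.088" --pt "0 0 0 0.12 0.088" --pt "0 0 0 0.12 0.088" --pt "0 0 0 0.12 0.088" --pt "0 0 0 0.12 0.088" --pt "0 0 0 0.12 0.088" --pt "0 0 0 0.12 0.088" --pt "0 0 0 0.12 0.088"

```text
clock: 0.93
tool_pos: [0.25, 0.5726, 0.4043]
eef_rot: [0.723, 0.69, -0.0, 0.0]
contact_force: [0.1, -0.0, -0.1]
opening: 0.995
finger_force: 0.0
```

```bash
python3 go.py .5475 .210 .30 -10.2
```

```text
t 0.93 p [0.25   0.5726 0.4043] toolyaw -2.7 f [ 0.1 -0.  -0.1] op 87.7 ff 0.0 q7 -1.16
spin 0.131 then shift [-0.3041  0.3571  0.1045]
```

Emit:
move_arm --pt "0 0 0 0.065 0.088" --pt "0 0 0 0.066 0.088" --pt "-0.025 0.03 0 0 0.088" --pt "-0.025 0.03 0 0 0.088" --pt "-0.025 0.03 0 0 0.088" --pt "-0.025 0.03 0 0 0.088" --pt "-0.025 0.03 0 0 0.088" --pt "-0.025 0.03 0 0 0.088" --pt "-0.025 0.03 0 0 0.088" --pt "-0.025 0.03 0 0 0.088"

```text
clock: 1.77
tool_pos: [0.4531, 0.333, 0.4045]
eef_rot: [0.765, 0.644, -0.0, -0.0]
contact_force: [1.3, 0.3, 0.1]
opening: 1.001
finger_force: 0.0
```

Emit:
move_arm --pt "-0.025 0.029 0.01 0 0.088" --pt "-0.025 0.029 0.015 0 0.088" --pt "-0.025 0.029 0.015 0 0.088" --pt "-0.029 0.03 0.015 0 0.088" --pt "0 0 0.025 0 0.088" --pt "0 0 0.02 0 0.088" --pt "0 0 0.004 0 0.088" --pt "0 0 0 0 0.088" --pt "0 0 0 0 0.088"

```text
clock: 2.52
tool_pos: [0.5483, 0.2149, 0.3021]
eef_rot: [0.765, 0.644, 0.0, -0.0]
contact_force: [0.1, -0.3, 0.3]
opening: 0.998
finger_force: 0.0
```

```bash
python3 go.py .5475 .210 .30 -10.2
python3 - <<'E'
from h import *
for n in('top','side'):
    s=snapshot(n);np.savez(n+'1.npz',**{k:np.array(v) for k,v in s.items()})
    save(s,n+'1.png',(130,110,290,230) if n=='top' else (150,180,310,350),3.5)
E
```

```text
t 2.52 p [0.5483 0.2149 0.3021] toolyaw -9.8 f [ 0.1 -0.3  0.3] op 88.0 ff 0.0 q7 -0.51
spin 0.007 then shift [-0.0049  0.      0.0021]
```

View pics/side1.png

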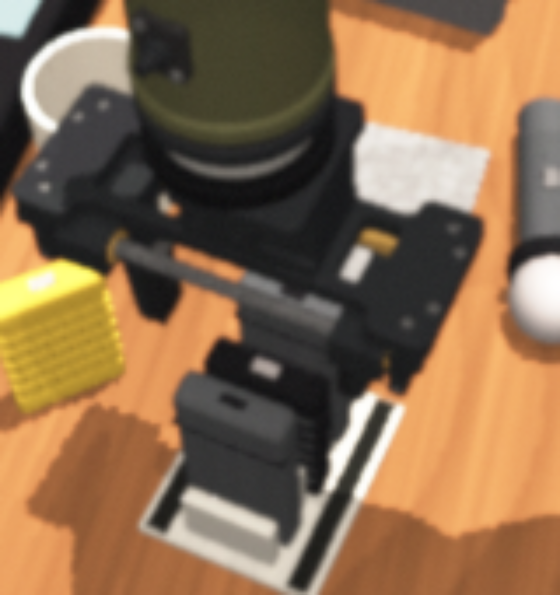

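The side view shows the gripper straddling the rack along the drive's wide direction: plate ends at (80,180) and (430,300), drive below at (290,400).

Run:
```python
from m import *
for n in('top','side'):
    s=dict(np.load(n+'1.npz'));P=cloud(s);print(n);z=P[...,2]
    reg=lambda x0,x1,y0,y1,z0,z1:(P[...,0]>x0)&(P[...,0]<x1)&(P[...,1]>y0)&(P[...,1]<y1)&(z>z0)&(z<z1)
    m=reg(.4,.7,.1,.33,.17,.30)
    h,e=np.histogram(z[m],bins=26,range=(.17,.30));print(h)
    for k in range(3):
        i=np.argsort(h)[-1-k];blobs(P,reg(.4,.7,.1,.33,e[i]-.004,e[i+1]+.004),f'pl{e[i]:.3f}')
```

```text
top
[  1   6  12   4   3   1  13  16  73 164 213  45  43 110 813  25   3   4
   3   2   4   2  10  69  48  80]
pl0.240 510 c [611.6 205.8] sz [70.9 69.1] a 66.2 med [621.5 193.  242.1] zmin/max [238.  245.1]
pl0.240 418 c [479.2 214.9] sz [59.6 45.5] a 0.5 med [471.8 212.3 242.2] zmin/max [237.6 245.5]
pl0.220 80 c [604.9 204.9] sz [24.5 14.8] a 81.1 med [604.1 205.  223.1] zmin/max [218.3 226.1]
pl0.220 64 c [602.7 175.7] sz [14.1 23. ] a 78.8 med [600.5 175.6 222.9] zmin/max [216.9 226.7]
pl0.220 30 c [565.8 186.1] sz [ 6.7 30.6] a 81.0 med [569.3 186.9 217.5] zmin/max [216.3 219.8]
pl0.220 70 c [488.9 195.5] sz [13.  42.4] a 84.5 med [486.1 196.4 221.7] zmin/max [216.  225.7]
pl0.220 75 c [491.5 228.2] sz [31.9 14. ] a 72.3 med [491.8 227.1 223.1] zmin/max [219.6 226.3]
pl0.215 49 c [604.4 204.1] sz [22.6 15. ] a 84.7 med [604.1 202.  222.3] zmin/max [215.5 223.8]
pl0.215 268 c [540.6 187.8] sz [ 15.9 146.4] a 80.1 med [542.3 190.  217.1] zmin/max [211.9 223.7]
pl0.215 32 c [495.2 234. ] sz [20.4 11.1] a 60.7 med [494.3 233.  222.2] zmin/max [216.5 223.8]
side
[  15   21   32    5    6    6   15   78  130  414  277  329  119  316
 1799  503  131  104   57   32   36   28   98  127  344  200]
pl0.240 2534 c [549.9 216.3] sz [ 70.2 188.3] a 80.3 med [509.5 227.1 244.1] zmin/max [236.8 246.5]
pl0.245 2344 c [549.8 216.3] sz [ 70.  188.3] a 80.2 med [510.5 226.2 244.3] zmin/max [241.7 252.7]
pl0.215 30 c [598.7 199.9] sz [17.2  1.6] a 80.3 med [598.8 199.9 218.7] zmin/max [211.3 223.5]
pl0.215 500 c [571.1 233.8] sz [ 22.1 135.2] a 84.4 med [570.9 238.6 218.2] zmin/max [211.9 223.3]
pl0.215 111 c [486.6 258.9] sz [ 6.7 33.6] a 79.0 med [488.2 260.4 217.9] zmin/max [211.4 223.7]
```

```bash
python3 go.py .5472 .2102 .237 -10.2
```

```text
t 2.62 p [0.5486 0.215  0.3029] toolyaw -9.8 f [-0.7  0.1 -0.4] op 88.2 ff 0.0 q7 -0.51
spin 0.007 then shift [-0.0051 -0.0006  0.0659]
```

Emit:
move_arm --pt "-0.005 -0.0006 0 0.007 0.088" --pt "0 0 0 0 0.088" --pt "0 0 0.015 0 0.088" --pt "0 0 0.02 0 0.088" --pt "0 0 0.02 0 0.088" --pt "0 0 0.011 0 0.088" --pt "0 0 0 0 0.088" --pt "0 0 0 0 0.088"

```text
clock: 3.28
tool_pos: [0.547, 0.2093, 0.2357]
eef_rot: [0.768, 0.641, -0.0, -0.0]
contact_force: [0.8, -0.2, 1.2]
opening: 0.997
finger_force: 0.0
```

Emit:
move_arm --pt "0 0 0 0 0.07" --pt "0 0 0 0 0.065" --pt "0 0 0 0 0.058" --pt "0 0 0 0 0.05" --pt "0 0 0 0 0.05" --pt "0 0 0 0 0.05" --pt "0 0 0 0 0.05" --newtons 20

```text
clock: 3.87
tool_pos: [0.5473, 0.2095, 0.2363]
eef_rot: [0.768, 0.641, 0.001, 0.0]
contact_force: [0.6, -0.3, 6.4]
opening: 0.704
finger_force: 20.0
```

Emit:
move_arm --pt "0 0 -0.005 0 0.05" --pt "0 0 -0.01 0 0.05" --pt "0 0 -0.02 0 0.05" --pt "0 0 -0.025 0 0.05" --pt "0 0 -0.025 0 0.05" --pt "0 0 -0.025 0 0.05" --pt "0 0 -0.025 0 0.05" --pt "0 0 -0.02 0 0.05" --pt "0 0 -0.005 0 0.05" --pt "0 0 0 0 0.05" --newtons 25

```text
clock: 4.7
tool_pos: [0.547, 0.2094, 0.3972]
eef_rot: [0.767, 0.641, 0.001, 0.0]
contact_force: [0.0, 0.3, -2.7]
opening: 0.703
finger_force: 25.0
```

```bash
python3 go.py .543 .027 .26 -10.2
```

```text
t 4.7 p [0.547  0.2094 0.3972] toolyaw -10.3 f [ 0.   0.3 -2.7] op 61.9 ff 25.0 q7 -0.52
spin -0.001 then shift [-0.1805  0.028   0.1369]
```

Emit:
move_arm --pt "-0.01 0.002 0 0 0.05" --pt "-0.025 0.004 0 0 0.05" --pt "-0.035 0.005 0 0 0.05" --pt "-0.035 0.005 0 0 0.05" --pt "-0.035 0.005 0 0 0.05" --pt "-0.025 0.004 0.01 0 0.05" --pt "-0.0155 0.003 0.02 0 0.05" --pt "0 0 0.03 0 0.05" --pt "0 0 0.03 0 0.05" --pt "0 0 0.025 0 0.05"

```text
clock: 5.53
tool_pos: [0.5409, 0.0252, 0.2775]
eef_rot: [0.768, 0.64, -0.002, -0.001]
contact_force: [0.4, 0.2, -2.6]
opening: 0.702
finger_force: 25.0
```

Emit:
move_arm --pt "0 0 0.015 0 0.05" --pt "0 0 0.01 0 0.05" --pt "0 0 0 0 0.05" --pt "0 0 0 0 0.05"

```text
clock: 5.87
tool_pos: [0.542, 0.0263, 0.255]
eef_rot: [0.768, 0.641, -0.001, -0.0]
contact_force: [0.0, 0.2, -2.1]
opening: 0.699
finger_force: 25.0
```

```bash
python3 go.py .543 .027 .2333 -10.2
python3 - <<'E'
from h import *
s=snapshot('side');save(s,'side2.png',(180,150,380,300),3.5)
E
```

```text
t 5.87 p [0.542  0.0263 0.255 ] toolyaw -10.3 f [ 0.   0.2 -2.1] op 61.5 ff 25.0 q7 -0.22
spin -0.001 then shift [0.0009 0.0009 0.0217]
```

View pics/side2.png

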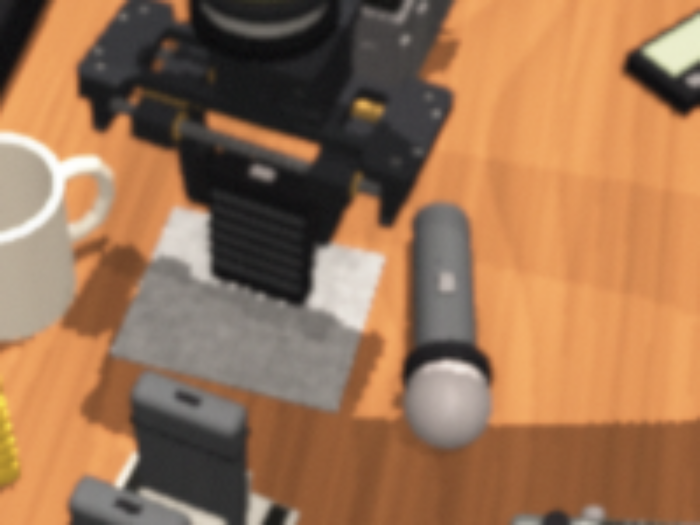

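The ribbed drive is held upright over the pad (drive at 260,240) and the neighbours are still standing.

Emit:
move_arm --pt "0 0 0.01 0 0.05" --pt "0 0 0.008 0 0.05" --pt "0 0 0.002 0 0.05" --pt "0 0 0.001 0 0.05" --pt "0 0 0.001 0 0.05" --pt "0 0 0 0 0.05"

```text
clock: 6.42
tool_pos: [0.5424, 0.0268, 0.2336]
eef_rot: [0.767, 0.641, 0.0, 0.0]
contact_force: [-0.5, 0.6, -3.4]
opening: 0.704
finger_force: 25.0
```

Emit:
move_arm --pt "0 0 0.0005 0 0.05" --pt "0 0 0.0005 0 0.05" --pt "0 0 0 0 0.05"

```text
clock: 6.67
tool_pos: [0.5424, 0.0268, 0.2333]
eef_rot: [0.768, 0.641, 0.0, 0.0]
contact_force: [-0.1, -0.0, 4.0]
opening: 0.697
finger_force: 25.0
```

Emit:
move_arm --pt "0 0 0 0 0.065" --pt "0 0 0 0 0.07" --pt "0 0 0 0 0.088" --pt "0 0 0 0 0.088" --pt "0 0 0 0 0.088" --pt "0 0 -0.01 0 0.088" --pt "0 0 -0.02 0 0.088" --pt "0 0 -0.03 0 0.088" --pt "0 0 -0.015 0 0.088" --pt "0 0 0 0.12 0.088"

```text
clock: 7.5
tool_pos: [0.5434, 0.0265, 0.3115]
eef_rot: [0.805, 0.593, 0.003, 0.001]
contact_force: [0.5, -0.1, -0.0]
opening: 1.001
finger_force: 0.0
```

Emit:
move_arm --pt "0 0 0 0.12 0.088" --pt "0 0 0 0.12 0.088" --pt "0 0 0 0.12 0.088" --pt "0 0 0 0.12 0.088" --pt "0 0 0 0.12 0.088" --pt "0 0 0 0.12 0.088" --pt "0 0 0 0.12 0.088" --pt "0 0 0 0.12 0.088" --pt "0 0 0 0.12 0.088" --pt "0 0 0 0.12 0.088"

```text
clock: 8.33
tool_pos: [0.5423, 0.027, 0.3083]
eef_rot: [0.999, 0.033, 0.0, -0.001]
contact_force: [-0.2, 0.8, 0.1]
opening: 1.0
finger_force: 0.0
```

Emit:
move_arm --pt "0 0 0 0.12 0.088" --pt "0 0 0 0.011 0.088" --pt "0 0 0 0 0.088"

```text
clock: 8.58
tool_pos: [0.5423, 0.027, 0.308]
eef_rot: [1.0, -0.028, 0.0, -0.0]
contact_force: [-0.1, 1.2, 0.1]
opening: 1.002
finger_force: 0.0
```

```bash
python3 go.py .5422 .0268 .2333 -100.3
python3 - <<'E'
from m import *
for n in('top','side'):
    s=snapshot(n);P=cloud(s);print(n);z=P[...,2]
    reg=lambda x0,x1,y0,y1,z0,z1:(P[...,0]>x0)&(P[...,0]<x1)&(P[...,1]>y0)&(P[...,1]<y1)&(z>z0)&(z<z1)
    blobs(P,reg(.49,.6,-.04,.09,.09,.107),'drive top')
    blobs(P,reg(.3,.7,.12,.4,.12,.135),'tall')
E
```

```text
t 8.58 p [0.5423 0.027  0.308 ] toolyaw -93.2 f [-0.1  1.2  0.1] op 88.3 ff 0.0 q7 -1.16
spin 0.123 then shift [-0.0001  0.0003  0.0747]
top
tall 142 c [557.8 239.2] sz [20.  45.9] a 80.1 med [560.2 238.8 124.4] zmin/max [120.4 128.6]
side
drive top 171 c [529.8  31.9] sz [20.9 33.6] a 79.3 med [527.2  37.1 102.5] zmin/max [ 91.3 105.6]
tall 358 c [543.1 180.8] sz [20.5 57.7] a 81.4 med [542.  182.5 126.1] zmin/max [120.7 128.4]
tall 408 c [554.7 244.1] sz [20.1 58.1] a 78.1 med [552.9 245.6 126. ] zmin/max [121.2 128.5]
```

Emit:
move_arm --pt "0 0 0 0.062 0.088" --pt "0 0 0 0.061 0.088" --pt "0 0 0 0 0.088" --pt "0 0 0.02 0 0.088" --pt "0 0 0.025 0 0.088" --pt "0 0 0.02 0 0.088" --pt "0 0 0.0065 0 0.088" --pt "0 0 0 0 0.088" --pt "0 0 0 0 0.05"

```text
clock: 9.43
tool_pos: [0.5425, 0.0265, 0.2366]
eef_rot: [0.996, -0.091, 0.0, -0.0]
contact_force: [0.4, -0.6, 1.2]
opening: 0.945
finger_force: 0.0
```

Emit:
move_arm --pt "0 0 0 0 0.04" --pt "0 0 0 0 0.03" --pt "0 0 0 0 0.025" --pt "0 0 0 0 0.02" --pt "0 0 0 0 0.015" --pt "0 0 0 0 0.01" --pt "0 0 0 0 0.01" --pt "0 0 0 0 0.01" --newtons 20

```text
clock: 10.1
tool_pos: [0.5423, 0.0268, 0.2361]
eef_rot: [0.996, -0.091, -0.0, -0.0]
contact_force: [-0.2, 0.7, 0.1]
opening: 0.34
finger_force: 0.0
```

```bash
python3 go.py .53 -.20 .4 -99.5
```

```text
t 10.1 p [0.5423 0.0268 0.2361] toolyaw -100.4 f [-0.2  0.7  0.1] op 30.0 ff 0.0 q7 -1.17
spin -0.016 then shift [ 0.0253  0.2257 -0.1639]
```

Emit:
move_arm --pt "0 0 0 0 0.01" --pt "0 0 0 0 0.01" --pt "0 0 0 0 0.01" --pt "0 0 0 0 0.01" --pt "0 0 0 0 0.01" --newtons 25

```text
clock: 10.52
tool_pos: [0.5424, 0.0268, 0.2361]
eef_rot: [0.996, -0.091, -0.0, -0.0]
contact_force: [0.6, 0.3, 0.3]
opening: 0.222
finger_force: 24.9
```

Emit:
move_arm --pt "0 0 -0.005 0 0.01" --pt "0 0 -0.015 0 0.01" --pt "0 0 -0.025 0 0.01" --pt "0 0 -0.03 0 0.01" --pt "0 0 -0.03 0 0.01" --pt "0 0 -0.03 0 0.01" --pt "0 0 -0.025 0 0.01" --pt "0 0 -0.015 0 0.01" --pt "0 0 -0.005 0 0.01" --pt "0 0 0 0 0.01"

```text
clock: 11.35
tool_pos: [0.5423, 0.0267, 0.4171]
eef_rot: [0.996, -0.091, 0.001, -0.0]
contact_force: [0.3, -0.1, -2.6]
opening: 0.229
finger_force: 24.9
```

```bash
python3 go.py .529 -.203 .41 -99.5
```

```text
t 11.35 p [0.5423 0.0267 0.4171] toolyaw -100.4 f [ 0.3 -0.1 -2.6] op 20.1 ff 24.9 q7 -1.36
spin -0.016 then shift [0.0248 0.2288 0.007 ]
```

Emit:
move_arm --pt "0 0 0 -0.022 0.01" --pt "0.002 0.015 0 0 0.01" --pt "0.003 0.03 0 0 0.01" --pt "0.003 0.035 0 0 0.01" --pt "0.003 0.035 0 0 0.01" --pt "0.003 0.035 0 0 0.01" --pt "0.003 0.035 0 0 0.01" --pt "0.003 0.028 0 0 0.01" --pt "0.003 0.013 0 0 0.01" --pt "0 0 0 0 0.01"

```text
clock: 12.18
tool_pos: [0.5276, -0.2041, 0.4149]
eef_rot: [0.997, -0.083, -0.001, 0.001]
contact_force: [-0.6, 0.4, -2.5]
opening: 0.223
finger_force: 24.9
```

Emit:
move_arm --pt "0 0 0.01 0 0.01" --pt "0 0 0.015 0 0.01" --pt "0 0 0.015 0 0.01" --pt "0 0 0 0 0.01" --pt "0 0 0 0 0.01"

```text
clock: 12.6
tool_pos: [0.529, -0.1979, 0.3744]
eef_rot: [0.997, -0.079, -0.002, -0.001]
contact_force: [-0.5, -0.1, -1.7]
opening: 0.224
finger_force: 24.9
```

```bash
python3 go.py .529 -.2 .377 -99.1
python3 - <<'E'
from m import *
for n in('top','side'):
    s=snapshot(n);np.savez(n+'3.npz',**{k:np.array(v) for k,v in s.items()});P=cloud(s);print(n);z=P[...,2]
    reg=lambda x0,x1,y0,y1,z0,z1:(P[...,0]>x0)&(P[...,0]<x1)&(P[...,1]>y0)&(P[...,1]<y1)&(z>z0)&(z<z1)
    blobs(P,reg(.45,.585,-.25,-.16,.15,.185),'drive low')
    blobs(P,reg(.3,.8,-.35,-.05,.30,.33),'plate')
    blobs(P,reg(.45,.6,-.32,-.25,.09,.109),'stowed')
    if n=='side':save(s,'side3.png',(200,40,350,200),3.5)
E
```

```text
t 12.6 p [ 0.529  -0.1979  0.3744] toolyaw -99.0 f [-0.5 -0.1 -1.7] op 19.7 ff 24.9 q7 -0.95
spin 0.001 then shift [ 0.0004  0.002  -0.0026]
top
plate 679 c [ 537.9 -133.4] sz [53.7 69.5] a 81.0 med [ 541.2 -124.9  315.2] zmin/max [307.5 318.6]
side
drive low 380 c [ 530.1 -190.4] sz [62.4 18.5] a 1.4 med [ 528.6 -188.5  168.1] zmin/max [150.8 184.4]
plate 1226 c [ 531.  -196.2] sz [190.2  69.3] a 81.6 med [ 529.8 -133.9  316.6] zmin/max [301.1 328.1]
stowed 75 c [ 499.5 -275.9] sz [18.7 20.2] a 58.6 med [ 497.7 -272.   102.8] zmin/max [ 91.1 106.9]
```

View pics/side3.png

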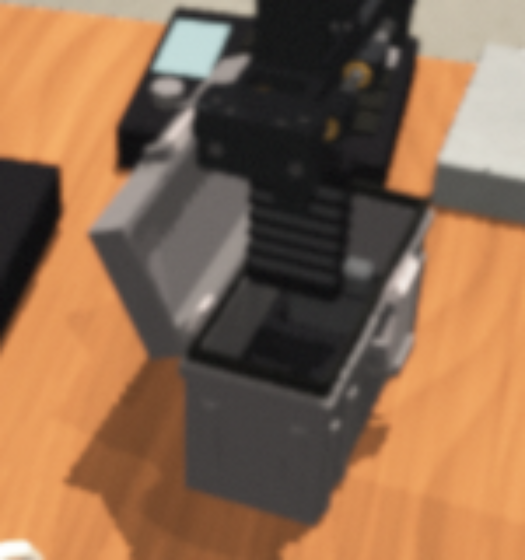

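Emit:
move_arm --pt "0 0.0017 0.005 0 0.01" --pt "0 0 0.015 0 0.01" --pt "0 0 0.02 0 0.01" --pt "0 0 0.02 0 0.01" --pt "0 0 0.012 0 0.01" --pt "0 0 0.006 0 0.01" --pt "0 0 0 0 0.01" --pt "0 0 0 0 0.01"

```text
clock: 13.37
tool_pos: [0.529, -0.2019, 0.2986]
eef_rot: [0.997, -0.08, 0.0, 0.0]
contact_force: [0.1, 0.6, -1.4]
opening: 0.223
finger_force: 24.9
```

```bash
python3 go.py .5287 -.1996 .2391 -99.1
```

```text
t 13.37 p [ 0.529  -0.2019  0.2986] toolyaw -99.2 f [ 0.1  0.6 -1.4] op 19.7 ff 24.9 q7 -0.87
spin -0.001 then shift [-0.0007 -0.0023  0.0595]
```

Emit:
move_arm --pt "-0.0005 -0.002 0 0 0.01" --pt "0 0 0.004 0 0.01" --pt "0 0 0.004 0 0.01" --pt "0 0 0.004 0 0.01" --pt "0 0 0.003 0 0.01" --pt "0 0 0.002 0 0.01" --pt "0 0 0 0 0.01" --pt "0 0 0 0 0.01"

```text
clock: 14.03
tool_pos: [0.5285, -0.1997, 0.2809]
eef_rot: [0.997, -0.08, -0.0, -0.0]
contact_force: [0.5, -0.4, -2.1]
opening: 0.226
finger_force: 24.9
```

```bash
python3 go.py .5287 -.1996 .2391 -99.1
```

```text
t 14.03 p [ 0.5285 -0.1997  0.2809] toolyaw -99.2 f [ 0.5 -0.4 -2.1] op 19.9 ff 24.9 q7 -0.86
spin -0.001 then shift [ 0.0002 -0.0001  0.0418]
```

Emit:
move_arm --pt "0 0 0.003 0 0.01" --pt "0 0 0.004 0 0.01" --pt "0 0 0.004 0 0.01" --pt "0 0 0.004 0 0.01" --pt "0 0 0 0 0.01"

```text
clock: 14.45
tool_pos: [0.5283, -0.1994, 0.2651]
eef_rot: [0.997, -0.08, -0.001, -0.0]
contact_force: [-0.1, -0.5, -2.1]
opening: 0.228
finger_force: 24.9
```

Emit:
move_arm --pt "0 0 0.004 0 0.01" --pt "0 0 0.005 0 0.01" --pt "0 0 0.005 0 0.01" --pt "0 0 0.005 0 0.01" --pt "0 0 0.003 0 0.01" --pt "0 0 0 0 0.01"

```text
clock: 14.95
tool_pos: [0.5283, -0.1995, 0.2432]
eef_rot: [0.997, -0.08, -0.001, -0.0]
contact_force: [0.6, 0.2, -2.8]
opening: 0.226
finger_force: 24.9
```

Emit:
move_arm --pt "0 0 0.002 0 0.01" --pt "0 0 0.001 0 0.01" --pt "0 0 0.001 0 0.01" --pt "0 0 0.0005 0 0.01" --pt "0 0 0 0 0.01" --pt "0 0 0 0 0.01"

```text
clock: 15.45
tool_pos: [0.5286, -0.1996, 0.2397]
eef_rot: [0.997, -0.08, 0.0, -0.0]
contact_force: [0.0, 0.1, -1.8]
opening: 0.225
finger_force: 24.9
```

Emit:
move_arm --pt "0 0 0.0008 0 0.01" --pt "0 0 0.0006 0 0.01" --pt "0 0 0 0 0.01"

```text
clock: 15.7
tool_pos: [0.5286, -0.1998, 0.239]
eef_rot: [0.997, -0.08, 0.0, -0.0]
contact_force: [-1.2, 0.7, 4.3]
opening: 0.225
finger_force: 24.9
```

Emit:
move_arm --pt "0 0 0 0 0.022" --pt "0 0 0 0 0.026" --pt "0 0 0 0 0.035" --pt "0 0 0 0 0.04" --pt "0 0 0 0 0.04" --pt "0 0 0 0 0.04" --pt "0 0 0 0 0.04" --pt "0 0 0 0 0.04"

```text
clock: 16.37
tool_pos: [0.5286, -0.1996, 0.2381]
eef_rot: [0.997, -0.08, -0.0, -0.0]
contact_force: [0.3, -0.6, -0.4]
opening: 0.456
finger_force: 0.0
```

Emit:
move_arm --pt "0 0 -0.01 0 0.04" --pt "0 0 -0.02 0 0.04" --pt "0 0 -0.03 0 0.04" --pt "0 0 -0.03 0 0.04" --pt "0 0 -0.03 0 0.04" --pt "0 0 -0.03 0 0.04" --pt "0 0 -0.02 0 0.04"

```text
clock: 16.95
tool_pos: [0.5285, -0.2001, 0.4118]
eef_rot: [0.997, -0.08, 0.002, 0.001]
contact_force: [0.1, -0.5, -1.0]
opening: 0.455
finger_force: 0.0
```

```bash
python3 go.py .655 -.2625 .42 -99.1;  python3 - <<'E'
from m import *
s=snapshot('side');P=cloud(s);z=P[...,2]
np.savez('side4.npz',**{k:np.array(v) for k,v in s.items()})
reg=lambda x0,x1,y0,y1,z0,z1:(P[...,0]>x0)&(P[...,0]<x1)&(P[...,1]>y0)&(P[...,1]<y1)&(z>z0)&(z<z1)
blobs(P,reg(.48,.585,-.23,-.17,.098,.112),'drive')
m=reg(.55,.75,-.40,-.12,.13,.23)
blobs(P,m,'lid')
Q=P[m]; ax=np.array([np.cos(np.radians(-9.1)),np.sin(np.radians(-9.1)),0])
t=Q@ax
for a in np.arange(.13,.22,.01):
    k=(Q[:,2]>a)&(Q[:,2]<a+.01); 
    if k.sum()>5: print(round(a,2),k.sum(),np.round(np.percentile(t[k],[2,50,98]),3))
save(s,'side4.png',(200,40,350,200),3.5)
E
```

```text
t 16.95 p [ 0.5285 -0.2001  0.4118] toolyaw -99.2 f [ 0.1 -0.5 -1. ] op 40.1 ff 0.0 q7 -0.97
spin -0.002 then shift [ 0.1348  0.0416 -0.0077]
drive 43 c [ 574.2 -198.8] sz [56.8  1.9] a 80.8 med [ 573.8 -200.4  105.2] zmin/max [ 98.3 111.8]
drive 214 c [ 530.2 -196.2] sz [21.8 60.9] a 80.5 med [ 529.8 -193.1  106.3] zmin/max [ 98.6 109.4]
lid 1699 c [ 616.2 -249.5] sz [215.6  59.7] a 86.2 med [ 616.  -223.5  164.2] zmin/max [131.7 211.3]
0.13 245 [0.612 0.635 0.639]
0.14 254 [0.617 0.639 0.644]
0.15 255 [0.621 0.644 0.648]
0.16 235 [0.625 0.649 0.653]
0.17 177 [0.63  0.653 0.658]
0.18 56 [0.633 0.647 0.664]
0.19 158 [0.639 0.661 0.669]
0.2 272 [0.641 0.646 0.663]
0.21 48 [0.646 0.649 0.655]
```

View pics/side4.png

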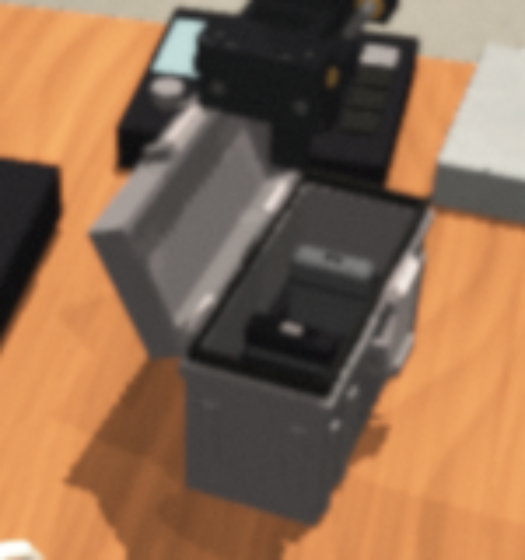

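The drive's black top with its label is seated in the slot at (290,335). The lid is open behind it, from (100,230) to (270,130). Next I go behind the lid.

Emit:
move_arm --pt "0.012 0.004 -0.005 0 0.02" --pt "0.025 0.008 0 0 0.0" --pt "0.03 0.008 0 0 0.0" --pt "0.03 0.008 0 0 0.0" --pt "0.028 0.008 0 0 0.0" --pt "0.022 0.006 0 0 0.0" --pt "0 0 0 0 0.0" --pt "0 0 0 0 0.0" --pt "0 0 0 0 0"

```text
clock: 17.75
tool_pos: [0.6662, -0.2645, 0.4132]
eef_rot: [0.997, -0.08, -0.001, -0.0]
contact_force: [-0.4, -0.3, -0.6]
opening: 0.006
finger_force: 0.0
```

```bash
python3 go.py .667 -.2643 .334 -99.1
```

```text
t 17.75 p [ 0.6662 -0.2645  0.4132] toolyaw -99.2 f [-0.4 -0.3 -0.6] op 0.5 ff 0.0 q7 -1.05
spin -0.002 then shift [ 0.0009 -0.0003  0.0792]
```

Emit:
move_arm --pt "0 0 0.015 0 0" --pt "0 0 0.025 0 0" --pt "0 0 0.025 0 0" --pt "0 0 0.013 0 0" --pt "0 0 0 0 0" --pt "0 0 0 0 0"

```text
clock: 18.25
tool_pos: [0.6666, -0.2643, 0.3355]
eef_rot: [0.997, -0.08, -0.0, -0.0]
contact_force: [-0.3, 0.1, 1.1]
opening: 0.004
finger_force: 0.0
```

Emit:
move_arm --pt "-0.01 0 0 0 0" --pt "-0.015 0 0 0 0" --pt "-0.015 0 0 0 0" --pt "-0.015 0 0 0 0" --pt "-0.01 0 0 0 0"

```text
clock: 18.67
tool_pos: [0.6037, -0.255, 0.3393]
eef_rot: [0.997, -0.08, 0.004, 0.002]
contact_force: [4.2, -0.6, 5.3]
opening: 0.009
finger_force: 2.6
```

Emit:
move_arm --pt "-0.01 0 0 0 0" --pt "-0.01 0 0 0 0" --pt "-0.01 0 0 0 0" --pt "-0.01 0 0 0 0" --pt "-0.008 0 0 0 0" --pt "0 0 0 0 0"

```text
clock: 19.17
tool_pos: [0.5545, -0.247, 0.3371]
eef_rot: [0.997, -0.081, 0.001, 0.0]
contact_force: [-1.9, 0.1, 2.4]
opening: 0.006
finger_force: 0.9
```

```bash
python3 go.py .555 -.2465 .334 -99.1;  python3 - <<'E'
from m import *
s=snapshot('side');P=cloud(s);z=P[...,2]
reg=lambda x0,x1,y0,y1,z0,z1:(P[...,0]>x0)&(P[...,0]<x1)&(P[...,1]>y0)&(P[...,1]<y1)&(z>z0)&(z<z1)
m=reg(.44,.75,-.20,-.12,.13,.23)
Q=P[m]; t=Q@np.array([np.cos(np.radians(-9.1)),np.sin(np.radians(-9.1)),0])
for a in np.arange(.13,.23,.01):
    k=(Q[:,2]>a)&(Q[:,2]<a+.01); 
    if k.sum()>5: print(round(a,2),k.sum(),np.round(np.percentile(t[k],[2,50,98]),3))
save(s,'side5.png',(200,20,350,180),3.5)
E
```

```text
t 19.17 p [ 0.5545 -0.247   0.3371] toolyaw -99.2 f [-1.9  0.1  2.4] op 0.5 ff 0.9 q7 -0.88
spin -0.003 then shift [ 0.0004 -0.0006  0.0031]
0.13 63 [0.509 0.598 0.621]
0.14 121 [0.569 0.606 0.619]
0.15 142 [0.556 0.596 0.609]
0.16 146 [0.544 0.583 0.596]
0.17 192 [0.528 0.567 0.582]
0.18 247 [0.529 0.538 0.568]
0.19 185 [0.537 0.543 0.555]
```

View pics/side5.png

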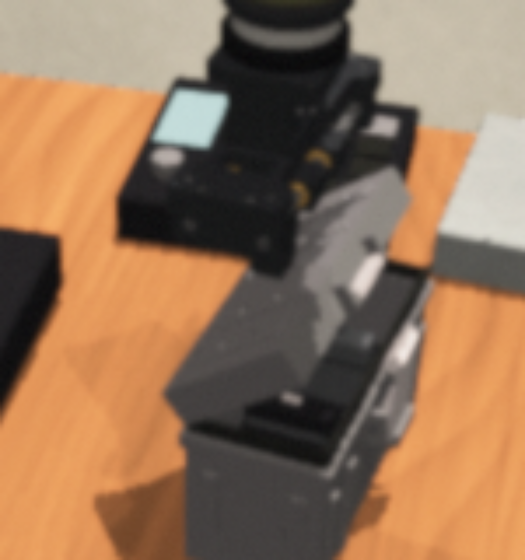

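The lid's outer face is now sloped to about 0.65 rad (front at 380,180, hinge at 175,390). The drive is still seated.

Emit:
move_arm --pt "0.003 0 -0.02 0 0" --pt "0 0 -0.025 0 0" --pt "-0.015 0 0 0 0" --pt "-0.02 0 0 0 0" --pt "-0.005 0 0.005 0 0" --pt "0 0 0.015 0 0" --pt "0 0 0.01 0 0" --pt "0 0 0 0 0"

```text
clock: 19.88
tool_pos: [0.5189, -0.2401, 0.3481]
eef_rot: [0.997, -0.08, -0.002, -0.001]
contact_force: [-0.2, 0.7, 0.4]
opening: 0.007
finger_force: 0.0
```

Emit:
move_arm --pt "-0.004 0 0.004 0 0" --pt "-0.005 0 0.004 0 0" --pt "-0.005 0 0.004 0 0" --pt "-0.004 0 0.005 0 0" --pt "-0.003 0 0.004 0 0" --pt "-0.003 0 0.004 0 0" --pt "0 0 0 0 0"

```text
clock: 20.47
tool_pos: [0.4948, -0.2368, 0.3248]
eef_rot: [0.997, -0.08, -0.0, -0.0]
contact_force: [-0.2, -0.1, -0.1]
opening: -0.001
finger_force: 0.1
```

```bash
python3 go.py .4936 -.2328 .311 -99.1
```

```text
t 20.47 p [ 0.4948 -0.2368  0.3248] toolyaw -99.2 f [-0.2 -0.1 -0.1] op -0.1 ff 0.1 q7 -0.8
spin -0.002 then shift [-0.0019 -0.0037  0.0138]
```

Emit:
move_arm --pt "-0.001 0 0.003 0 0" --pt "-0.001 0 0.003 0 0" --pt "0 0 0.002 0 0" --pt "0 0 0.002 0 0" --pt "0 0 0 0 0"

```text
clock: 20.88
tool_pos: [0.4923, -0.2366, 0.3158]
eef_rot: [0.997, -0.08, -0.001, -0.0]
contact_force: [-3.4, 1.7, 7.9]
opening: 0.006
finger_force: 4.0
```

Emit:
move_arm --pt "0 0 0.002 0 0" --pt "0 0 0.001 0 0" --pt "0 0 0 0 0"

```text
clock: 21.13
tool_pos: [0.4916, -0.2366, 0.3131]
eef_rot: [0.997, -0.08, -0.001, -0.001]
contact_force: [-6.1, 1.3, 13.9]
opening: 0.002
finger_force: 6.5
```

Emit:
move_arm --pt "0 0 0.001 0 0" --pt "0 0 0.001 0 0" --pt "0 0 0.001 0 0" --pt "0 0 0 0 0"

```text
clock: 21.47
tool_pos: [0.4911, -0.2366, 0.3113]
eef_rot: [0.997, -0.081, -0.001, -0.001]
contact_force: [-8.9, 3.2, 24.7]
opening: 0.003
finger_force: 12.6
```

Emit:
move_arm --pt "0 0 0.0008 0 0" --pt "0 0 0 0 0" --pt "0 0 0 0 0"

```text
clock: 21.72
tool_pos: [0.491, -0.2367, 0.3112]
eef_rot: [0.997, -0.081, -0.001, -0.001]
contact_force: [-9.0, 4.8, 31.3]
opening: 0.005
finger_force: 15.7
```

Emit:
move_arm --pt "0 0 -0.004 0 0" --pt "0 0 -0.006 0 0" --pt "0 0 -0.02 0 0" --pt "0 0 -0.03 0 0" --pt "0 0 -0.03 0 0" --pt "0 0.03 -0.03 0 0" --pt "0 0.04 0 0 0" --pt "0 0.04 0 0 0" --pt "0 0.04 0 0 0" --pt "0 0 0 0 0"

```text
clock: 22.55
tool_pos: [0.4651, -0.3923, 0.4289]
eef_rot: [0.996, -0.085, -0.0, 0.005]
contact_force: [0.1, -1.3, 0.5]
opening: 0.005
finger_force: 0.0
```

```bash
python3 go.py .49 -.237 .311;  python3 - <<'E'
from m import *
s=snapshot('side');P=cloud(s);z=P[...,2]
reg=lambda x0,x1,y0,y1,z0,z1:(P[...,0]>x0)&(P[...,0]<x1)&(P[...,1]>y0)&(P[...,1]<y1)&(z>z0)&(z<z1)
Q=P[reg(.44,.65,-.34,-.13,.138,.16)]; t=Q@np.array([np.cos(np.radians(-9.1)),np.sin(np.radians(-9.1)),0])
k=(t>.515)&(t<.62); f=np.polyfit(t[k],Q[k,2],1);print('slope (=-angle)',f[0],'z at .523',np.polyval(f,.523),k.sum())
save(s,'side6.png',(200,40,350,200),3.5)
E
```

```text
t 22.55 p [ 0.4651 -0.3923  0.4289] toolyaw -99.8 f [ 0.1 -1.3  0.5] op 0.4 ff 0.0 q7 -0.7
spin 0.0 then shift [-0.0019 -0.1583  0.1164]
slope (=-angle) -0.02808831984494089 z at .523 0.14820224863139136 2242
```

View pics/side6.png

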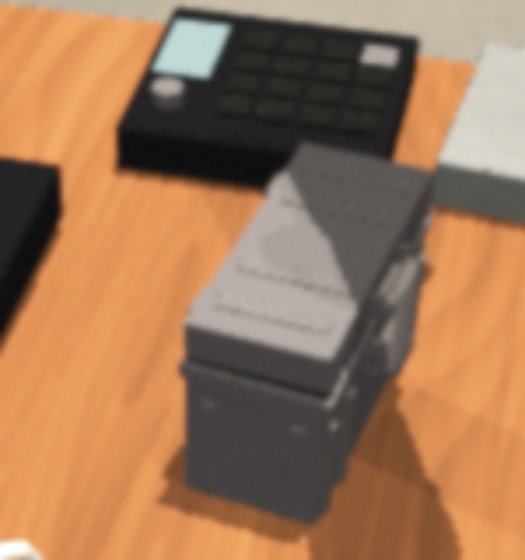

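The lid is shut (top face 200–430, 145–380) with a measured slope of about 0.028 rad, which fits a latched lid. I'll check once with the top camera before handing in.

Run:
```python
from m import *
for n in('top','side'):
    s=snapshot(n);P=cloud(s);z=P[...,2]
    reg=lambda x0,x1,y0,y1,z0,z1:(P[...,0]>x0)&(P[...,0]<x1)&(P[...,1]>y0)&(P[...,1]<y1)&(z>z0)&(z<z1)
    Q=P[reg(.44,.65,-.34,-.13,.138,.16)]; t=Q@np.array([np.cos(np.radians(-9.1)),np.sin(np.radians(-9.1)),0])
    k=(t>.515)&(t<.62); f=np.polyfit(t[k],Q[k,2],1);print(n,'slope',f[0],np.polyval(f,.523),k.sum())
    blobs(P,reg(.44,.478,-.26,-.2,.10,.145),'latch',5)
    s0=dict(np.load(n+'0.npz'));P0=cloud(s0);P=P0;z=P[...,2]
    blobs(P,reg(.44,.478,-.26,-.2,.10,.145),'latch0',5)
```

```text
top slope -0.02895811687572535 0.14716217864320952 3293
latch 207 c [ 467. -230.] sz [59.9 20.6] a 80.1 med [ 466.8 -230.3  134.5] zmin/max [105.5 143.7]
latch0 188 c [ 467.7 -229.2] sz [59.7 22.1] a 81.1 med [ 466.5 -233.1  130.1] zmin/max [106.  142.8]
side slope -0.02667974016670855 0.14810160694843322 2261
latch 193 c [ 468.9 -228.7] sz [58.2 19. ] a 81.7 med [ 466.  -228.4  133.2] zmin/max [102.7 143.2]
latch 7 c [ 477.5 -211.7] sz [18.7  1.1] a 85.5 med [ 477.7 -212.9  108.9] zmin/max [104.1 123.5]
latch 8 c [ 472.  -205.9] sz [3.4 9.2] a 62.4 med [ 472.7 -206.1  102.3] zmin/max [100.5 103.1]
latch0 166 c [ 467.6 -234.7] sz [49.4 20.9] a 88.6 med [ 465.  -227.1  129.3] zmin/max [102.8 143.1]
latch0 9 c [ 472.7 -206.3] sz [6.  8.7] a 35.4 med [ 473.2 -206.   101.8] zmin/max [100.4 102.4]
```

Both cameras put the lid at about 0.028 rad and the latch hook back in its rest position.

```bash
python3 -c "
from plant import r
print(r.finish_job())"
```

```text
the job is handed in; nothing more can be done
None
```

The short ribbed drive is fully seated in the empty slot and the lid is latched shut at about 0.03 rad; the job is handed in at about 23 s on the robot's clock, with no verdict returned.

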